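# Tag out the air valve and hold the bleed lever half-way

### The job

Tag out the breathing-air supply before bleeding it: take the red tag plate out of the rack and hang it by its eye on the peg of the blue shut-off valve, letting go of it so that it hangs free. Only then press the red paddle of the spring-loaded bleed lever down with the gripper's fingers to half-way, its tail pointer in the green band and never right down to the stop, keep it there for at least three seconds, and finish while still holding it there. Leave the other tags and everything else on the table where they are.

Things in the scene. Friction and masses are not known exactly. Their poses are not given: they have to be found in the camera images.
- red_tag_grip (a point): Centre of the black grip block (32 wide, 36 high, 10 mm thick) on the upper edge of the RED tag plate (60 wide, 115 high, 5 thick, about 80 g). It stands upright in one of the rack's three slots (which one varies), its lower 30 mm loose in the slot: pull straight up. z up, x normal to the plate, y across. 133 mm above the plate's lower edge, 144 mm above the table.
- red_tag_eye (a point): Centre of the round through hole (eye), 30 mm in diameter, in the red tag plate: 43 mm straight below the centre of its grip block, 90 mm above the plate's lower edge, 25 mm below the plate's upper edge. Hole axis = x axis of the tag. Same axes as the grip point.
- red_tag: The red tag plate; origin at the middle of its lower edge, z up, x normal to the plate.
- valve: Blue shut-off valve block, fixed, foot 90 x 80 mm; origin on the table under its centre. A 12 mm post rises from its centre to 190 mm; from its top a round tag peg (8 mm diameter, 90 mm long) points along the body's -x, rising 10 degrees to its free end, which has an orange ball of 14 mm. Nothing there stands higher than the peg.
- peg_mid (a point): Point on the axis of the tag peg, half-way along (45 mm from the post). The tag hangs here, or anywhere between post and ball.
- peg_end (a point): Centre of the orange ball (14 mm diameter) at the free end of the tag peg.
- lever (a joint): Angle of the spring-loaded bleed lever, rad: 0 = released (17 degrees above level), grows as the paddle is pressed down, 0.5 = lower stop; half-way is 0.25. Springs back. Pressing takes about 2 N to start, 7 N at half-way, 12 N at the stop. Behind the pivot its red tail pointer moves in a white scale; the green band is 0.18 to 0.32.
- paddle (a point): Centre of the upper face of the lever's red paddle (48 x 48 x 10 mm), 120 mm from the pivot, on the pivot's -x side (it moves with the lever; released about 140 mm above the table, half-way about 111 mm).
- pivot (a point): Pivot axis of the bleed lever, on the fixed aluminium bleed unit, 100 mm above the table; the axis runs along this frame's y, the lever points along its -x, level at lever angle 0.30. z up. Apart from the lever the unit is at most 122 mm high.
- rack: Grey tag rack, fixed, 90 x 230 mm foot, slot walls to 41 mm height; origin on the table under its centre; the slots lie in a row along its y (at -70, 0, +70 mm), all in the plane x = 0.
- yellow_tag_grip (a point): a flat rigid yellow plastic tag plate exactly like the red one, standing in another slot of the rack; leave it there. Point at the centre of its black grip block
- green_tag_grip (a point): a flat rigid green plastic tag plate exactly like the red one, standing in another slot of the rack; leave it there. Point at the centre of its black grip block
- filter_a: Grey respirator filter canister with a yellow band, 90 mm diameter, 58 mm high, loose; bystander, origin under its centre.
- filter_b: A second such filter canister, same size; bystander.
- wipes: Wipes jar with blue lid, 70 mm diameter, 120 mm high, loose; bystander, origin under its centre.
- wrench: Steel wrench, 180 mm long, lying on the table; bystander.

How it is judged:
By the outcome, as a careful person would: the job done as asked, in the order asked, and still so for the second after the job is handed in, while the arm keeps its last pose, push and grip.
It also fails if it takes over 54 s, if anything falls off the work surface, if the arm or the gripper's body presses on something with over 40 N, if the wrist force passes 120 N, or if a joint passes its speed limit or range.

### The arm

A 6-joint arm with a two-finger parallel gripper is mounted at the origin on the work surface. World frame = base frame: x ahead of the robot, y to its left, z up, the work surface at z = 0. Lengths are in m, angles in rad, forces in N, time in s.
With the tool pointing down it reaches from about 0.375 to 0.925 m from the base axis. Payload 5.7 kg.
Tool frame: the origin (TCP) lies midway between the tips of the shut fingers; the grasp point (between the pads) lies pinch_z behind it (pinch_z is the distance from the TCP to the grasp point, in m); z points along the fingers, y is the line along which they close (so a half turn about z gives the same grasp; the last joint's range is limited). The gripper opens to 88 mm and grips with 3 to 60 N. Pads are 20 mm wide; open, the fingers measure 115 mm over their backs; the gripper's body (75 mm by 178 mm) begins 61 mm behind the grasp point.
Start: joints at [1.088, 0.359, 1.51, -0, 1.272, -0.115], TCP at [0.216, 0.56, 0.223] pointing down, gripper open.
Joint ranges: [-2.97, 2.97], [-1.01, 2.36], [0.21, 2.38], [-0.96, 4.11], [0.2, 2.71], [-2.98, 2.98]. Speed limits (rad/s): [2.39, 2.39, 3.14, 3.14, 3.14, 3.14].

### API

Orientations are given as [roll, pitch, yaw] about the fixed x, y, z axes, in that order (R = Rz(yaw) Ry(pitch) Rx(roll)).
In Python, from cell import read_state, get_image, camera_params, sign_off, pinch_z gives the robot as it stands.
- The arm moves only by the tool arm_command, never from a script. Its argument "deltas" is a list of rows, each a list of 7 numbers: the shift along the tool's x, y, z in mm, then the turn, a rotation vector about the tool's x, y, z in degrees, then the opening, from -1 (shut) to 1 (fully open), so that 0 is half open. In form: [[tx, ty, tz, rx, ry, rz, hand], ...]. A call has 1 to 20 rows; each row shifts and turns the commanded pose from where the row before left it, along the tool's axes as they then stand; what a row does not reach is not made up. A row lasts 1/12 s, in which the tool goes at most 41.7 mm and 7.16 degrees, less where a joint would pass 70% of its speed; a pose out of reach is approached as far as the arm can. A call with a gripper value outside its range is refused whole. The fingers move at their own pace and stop on an object; "grip_force" is the grip in N (left out, the last holds). Time passes only in rows, so rows that do not move let the fingers close. It gives the time, the measured TCP pose, the force, the opening and the grip force at its end, in the units of the state.
- read_state(): the state, without advancing time (a new reading comes with each control period).
- get_image(name): name is "side" or "top"; returns the picture (400x640x3 uint8, red, green, blue); there is no depth.
- camera_params(name): a dict with "K" (3x3 intrinsics, pixels), "k1" (the pictures are not rectified: a ray, as slopes to the right and down, at radius r is drawn at 1 + k1 r^2 times it, then the intrinsics apply), "R" (3x3) and "t" (3): a world point X has camera coordinates R X + t. Camera axes: x right, y down, z forward; pixel columns grow to the right and rows downward; lengths in m; the calibration is good to about 2 mm. A picture is of the moment at which its call begins. camera_params takes no time and is no camera call.
- sign_off(): hands the job in; it is judged then, once.
The state is a dict: "time_s": time; "joints": joint angles; "joint_vel": joint speeds; "effort": joint torques, N m; "tcp_pos": TCP position; "tool_rot": TCP orientation; "contact_force": force on the tool from outside, world axes, zero at the start; "moment": the same for the moment, N m; "opening": finger opening in m; "finger_force": force on a finger pad.
Only numpy, scipy, OpenCV 4.12 (cv2) and the standard library are available. Lean on these libraries where they do the work, as an engineer would, in place of code of your own. Each camera call takes 0.05 s, during which the arm holds its last target. There are 200 camera calls.

## Working session

There is one attempt and no reset: what is moved stays moved. The work goes in short steps, Python scripts to look and compute and a tool call to move; the robot and the scene stay as the last step left them, time stands still between calls to the robot, and variables do not carry over. Pictures are saved under pics/ and viewed, at most 10 in all, crops included, and the job is handed in when it is done.

Besides the shell and the picture viewer there is one more tool, called after ">>>" in YAML: its name, and indented under it one key for each argument. arm_command: Moves the arm, as the interface text tells. Its arguments: {"type":"object","properties":{"deltas":{"type":"array"},"grip_force":{"type":"number"}},"required":["deltas"]}

```bash
mkdir -p pics; ls; python3 - <<'E'
from cell import *
import cv2
for n in("side","top"):
    im=get_image(n); cv2.imwrite(f"pics/{n}0.png",im[:,:,::-1]); p=camera_params(n); print(n,p)
s=read_state(); print(s); import cell; print(pinch_z)
E
```

```text
pics
side {'K': array([[443.92321004,   0.        , 325.07483661],
       [  0.        , 443.92321004, 203.91192328],
       [  0.        ,   0.        ,   1.        ]]), 'k1': -0.019178848124615108, 'R': array([[ 0.72167403, -0.69200318,  0.01783808],
       [-0.39357415, -0.43137541, -0.81179717],
       [ 0.56946113,  0.57883233, -0.58366699]]), 't': array([-0.43049129,  0.37581777,  0.71262456])}
top {'K': array([[501.01289682,   0.        , 324.96409065],
       [  0.        , 501.01289682, 196.01214607],
       [  0.        ,   0.        ,   1.        ]]), 'k1': -0.0320426553220527, 'R': array([[ 0.01920555, -0.99979571,  0.00629969],
       [-0.99525748, -0.01971858, -0.09525613],
       [ 0.09536089, -0.00444037, -0.99543286]]), 't': array([-0.02370388,  0.61403218,  1.30218744])}
{'time_s': 0.1, 'joints': array([ 1.08790097e+00,  3.59438306e-01,  1.51129969e+00, -1.24185328e-05,
        1.27248723e+00, -1.15075354e-01]), 'joint_vel': array([-0.00108751, -0.00167651, -0.00191205, -0.00065776,  0.00013599,
       -0.00089116]), 'effort': array([-9.41466715e-05, -5.16356170e+01, -2.71407562e+01,  6.75797020e-02,
        2.76038755e-02,  3.62163377e-06]), 'tcp_pos': array([0.21546353, 0.55932857, 0.2218998 ]), 'tool_rot': array([-3.13996951e+00, -1.75669301e-04,  2.77377617e+00]), 'contact_force': array([-0.03168281,  0.58281802, -0.92537261]), 'moment': array([-0.04249807,  0.00053855, -0.038452  ]), 'finger_force': 0.0, 'opening': 0.087711898503769}
0.0187
```

View pics/side0.png

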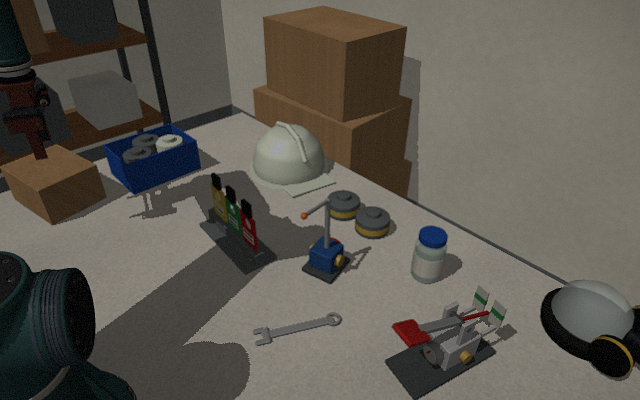

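View pics/top0.png

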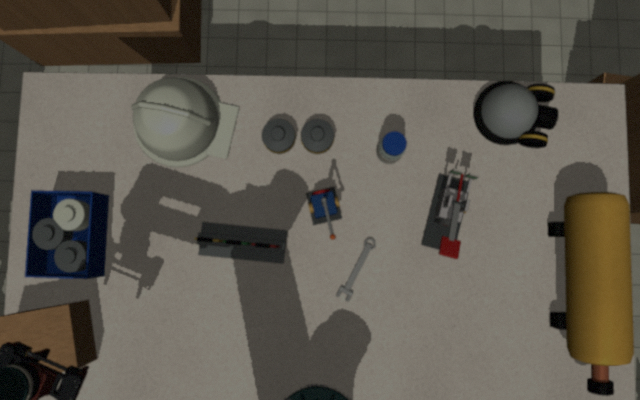

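The side view shows the red tag nearest the camera (250,232), the peg ball at (306,215), the valve at (327,255) and the paddle at (408,330). In the top view the red tag is at about (275,245), the ball at (333,237), the paddle at (450,247) and the rack at (243,242).

```bash
cat > h.py <<'E'
from cell import *
import numpy as np, cv2
def ray(n,uv):
    p=camera_params(n); D=np.array([p['k1'],0,0,0,0])
    q=cv2.undistortPoints(np.array([[uv]],float),p['K'],D)[0,0]
    R=p['R']; return -R.T@p['t'], R.T@np.array([q[0],q[1],1])
def onz(n,uv,z):
    c,d=ray(n,uv); return c+d*(z-c[2])/d[2]
def tri(us,ut):
    c1,d1=ray('side',us); c2,d2=ray('top',ut)
    A=np.c_[d1,-d2]; s=np.linalg.lstsq(A,c2-c1,rcond=None)[0]
    a,b=c1+s[0]*d1,c2+s[1]*d2; return (a+b)/2,np.linalg.norm(a-b)*1000
def proj(n,X):
    p=camera_params(n); return cv2.projectPoints(np.array([X],float),cv2.Rodrigues(p['R'])[0],p['t'],p['K'],np.array([p['k1'],0,0,0,0]))[0][0,0]
def comps(im,lo,hi,amin=6):
    hsv=cv2.cvtColor(im,cv2.COLOR_RGB2HSV); m=cv2.inRange(hsv,lo,hi)
    n,l,st,c=cv2.connectedComponentsWithStats(m)
    return [(c[i].round(1).tolist(),st[i].tolist()) for i in range(1,n) if st[i,4]>=amin]
E
python3 - <<'E'
from h import *
for n in("side","top"):
    im=cv2.imread(f"pics/{n}0.png")[:,:,::-1].copy()
    print(n)
    for nm,lo,hi in(("red",(0,150,60),(12,255,255)),("red2",(172,150,60),(180,255,255)),("blue",(105,150,40),(125,255,255)),("green",(45,100,40),(85,255,255)),("yel",(20,120,50),(35,255,255))):
        print(nm,comps(im,lo,hi))
a=cv2.imread("pics/side0.png"); b=cv2.imread("pics/top0.png")
A=cv2.resize(a[165:285,190:350],None,fx=5,fy=5,interpolation=cv2.INTER_CUBIC)
B=cv2.resize(b[150:270,190:350],None,fx=5,fy=5,interpolation=cv2.INTER_CUBIC)
cv2.imwrite("pics/ca.png",A);cv2.imwrite("pics/cb.png",B)
E
```

```text
side
red [([303.5, 215.5], [301, 213, 6, 6, 32]), ([244.3, 224.4], [242, 222, 4, 7, 9]), ([254.8, 230.4], [254, 228, 2, 6, 8]), ([334.2, 239.2], [330, 238, 9, 4, 12]), ([474.7, 315.0], [461, 311, 28, 9, 69]), ([410.3, 332.8], [392, 320, 38, 27, 507])]
red2 [([244.0, 222.8], [243, 221, 3, 5, 6]), ([246.3, 227.0], [246, 225, 2, 5, 6]), ([403.5, 323.8], [403, 322, 2, 5, 6]), ([407.5, 326.0], [406, 324, 4, 5, 8]), ([415.3, 333.7], [414, 331, 3, 6, 7]), ([416.0, 338.6], [414, 337, 5, 5, 7])]
blue [([152.6, 160.8], [103, 123, 98, 71, 3304]), ([432.6, 236.8], [419, 226, 28, 22, 490]), ([323.4, 255.0], [309, 237, 34, 36, 644])]
green [([233.6, 216.1], [225, 197, 17, 39, 210]), ([480.4, 299.0], [475, 293, 12, 12, 56]), ([496.7, 313.7], [491, 307, 13, 14, 65])]
yel [([219.7, 202.5], [211, 183, 17, 39, 239]), ([218.5, 205.5], [216, 203, 6, 6, 6]), ([343.2, 213.8], [330, 208, 29, 10, 135]), ([371.1, 231.2], [355, 221, 34, 16, 182]), ([338.7, 260.3], [335, 255, 9, 12, 55]), ([635.8, 307.1], [632, 306, 8, 3, 16]), ([619.3, 348.7], [592, 336, 41, 39, 192]), ([465.4, 356.2], [459, 351, 14, 12, 71])]
top
red [([459.6, 186.8], [457, 175, 6, 26, 44]), ([319.7, 190.9], [316, 190, 9, 3, 18]), ([332.4, 236.4], [331, 235, 4, 4, 13]), ([449.4, 247.5], [440, 236, 20, 22, 281]), ([600.1, 372.6], [594, 366, 14, 15, 115])]
red2 [([318.7, 192.4], [314, 191, 11, 3, 12])]
blue [([393.8, 143.1], [383, 132, 23, 23, 405]), ([70.4, 214.0], [28, 191, 65, 75, 763]), ([330.7, 202.7], [326, 192, 11, 22, 140]), ([317.7, 205.3], [311, 194, 14, 24, 188]), ([52.3, 264.0], [47, 250, 22, 24, 207]), ([29.9, 270.1], [26, 258, 15, 18, 31]), ([80.9, 272.2], [70, 269, 18, 7, 47]), ([65.0, 276.3], [55, 276, 18, 2, 26]), ([77.6, 276.9], [74, 276, 9, 2, 10])]
green []
yel [([542.1, 88.4], [529, 86, 25, 8, 100]), ([534.4, 136.4], [521, 134, 26, 8, 106]), ([600.7, 279.2], [568, 192, 65, 173, 8990]), ([215.7, 240.1], [213, 239, 6, 3, 15])]
```

View pics/ca.png

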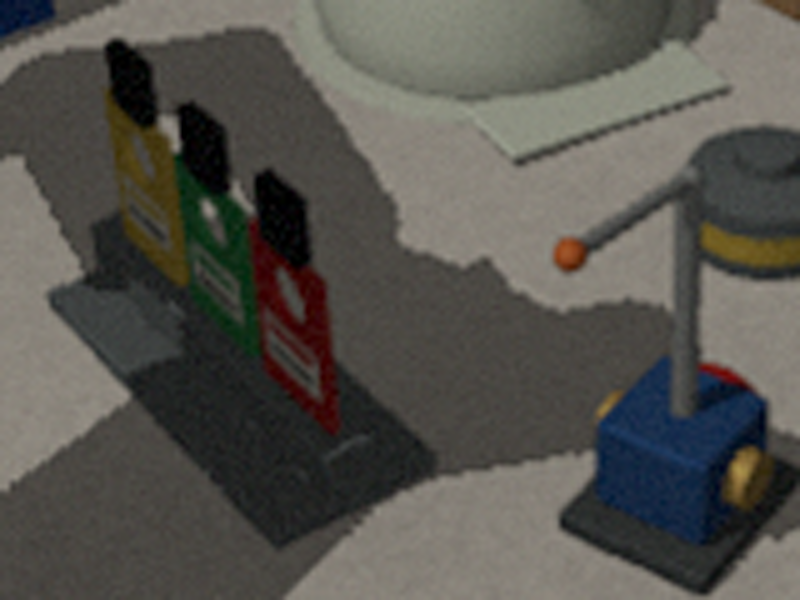

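View pics/cb.png

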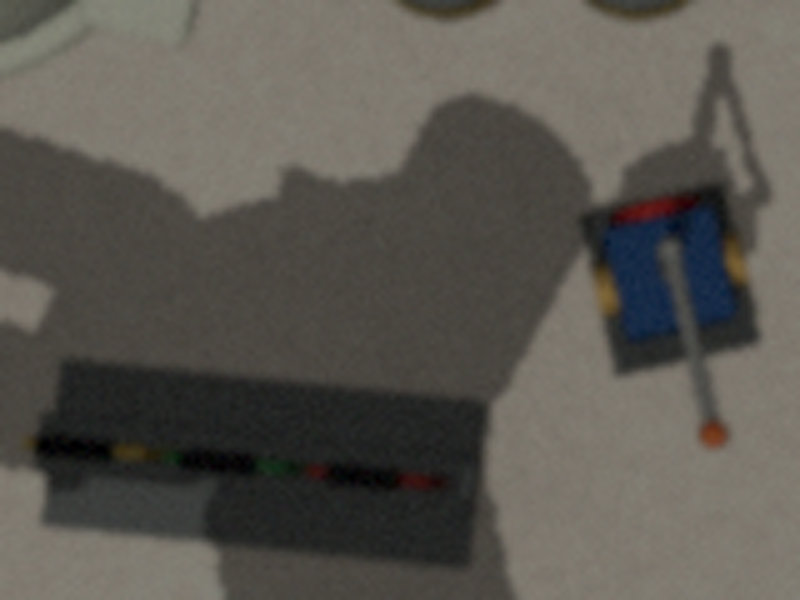

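The crops show the red grip block centred at side (246.6,208.6) and top (262.9,244.8). The ball is at side (303.8,215.6) and top (332.5,236.6), and the peg root at side (327.6,201) and top (323.6,199.4).

```bash
python3 - <<'E'
from h import *
np.set_printoptions(precision=4,suppress=True)
print("grip tri",tri((246.6,208.6),(262.9,244.8)), "onz", onz('top',(262.9,244.8),.162), onz('side',(246.6,208.6),.144))
y=onz('top',(205,239.2),.162); g=onz('top',(233.4,242.2),.162); print(y,g)
b=tri((303.8,215.6),(332.5,236.6)); r=tri((327.6,201),(323.6,199.4)); print("ball",b,onz('top',(332.5,236.6),.2056),"root",r,onz('top',(323.6,199.4),.192))
im=cv2.imread("pics/top0.png")[:,:,::-1].copy(); hsv=cv2.cvtColor(im,cv2.COLOR_RGB2HSV)
m=cv2.inRange(hsv,(0,150,60),(12,255,255)); m[:, :436]=0; m[:,465:]=0; m[:230]=0;m[262:]=0
c=max(cv2.findContours(m,0,2)[0],key=cv2.contourArea); rc=cv2.minAreaRect(c); print(rc)
print("paddle",onz('top',rc[0],.14),[onz('top',q,.14)[:2] for q in cv2.boxPoints(rc)],"tail",onz('top',(459.6,186.8),.1),"tri",tri((411,331),rc[0]))
E
```

```text
grip tri (array([0.4825, 0.1358, 0.1441]), np.float64(0.05193858416692414)) onz [0.4826 0.1337 0.162 ] [0.4826 0.1359 0.144 ]
[0.4931 0.2716 0.162 ] [0.4874 0.2039 0.162 ]
ball (array([ 0.5048, -0.0301,  0.2062]), np.float64(0.6195902804665526)) [ 0.5046 -0.03    0.2056] root (array([ 0.5913, -0.0081,  0.1881]), np.float64(0.3131714512885024)) [ 0.5908 -0.008   0.192 ]
((449.4118347167969, 246.85296630859375), (19.160314559936523, 17.947635650634766), 14.03624439239502)
paddle [ 0.4861 -0.3149  0.14  ] [array([ 0.4702, -0.287 ]), array([ 0.5124, -0.2977]), array([ 0.502, -0.343]), array([ 0.4598, -0.3322])] tail [ 0.6378 -0.3516  0.1   ] tri (array([ 0.486 , -0.3154,  0.1382]), np.float64(0.13837556681329405))
```

>>> arm_command:
  deltas:
    - [0, 0, 0, 0, 0, 6.66, 1]
    - [0, 0, 0, 0, 0, 6.66, 1]
    - [0, 0, 0, 0, 0, 6.66, 1]
    - [0, 0, 0, 0, 0, 6.66, 1]
    - [0, 0, 0, 0, 0, 6.66, 1]
    - [0, 0, 0, 0, 0, 6.66, 1]
    - [0, 0, 0, 0, 0, 6.66, 1]
    - [0, 0, 0, 0, 0, 6.66, 1]
    - [0, 0, 0, 0, 0, 6.66, 1]
    - [0, 0, 0, 0, 0, 6.66, 1]
    - [0, 0, 0, 0, 0, 6.66, 1]

```text
time_s: 1.02
tcp_pos: [0.2155, 0.5595, 0.2222]
tool_rot: [-3.141, 0.001, 1.489]
contact_force: [-0.1, -1.0, 0.0]
opening: 0.0874
finger_force: 0.0
```

>>> arm_command:
  deltas:
    - [-20.1, 14.9, 0, 0, 0, 0, 1]
    - [-20.1, 14.9, 0, 0, 0, 0, 1]
    - [-20.1, 14.9, 0, 0, 0, 0, 1]
    - [-20.1, 14.9, 0, 0, 0, 0, 1]
    - [-20.1, 14.9, 0, 0, 0, 0, 1]
    - [-20.1, 14.9, 0, 0, 0, 0, 1]
    - [-20.1, 14.9, 0, 0, 0, 0, 1]
    - [-20.1, 14.9, 0, 0, 0, 0, 1]
    - [-20.1, 14.9, 0, 0, 0, 0, 1]
    - [-20.1, 14.9, 0, 0, 0, 0, 1]
    - [-20.1, 14.9, 0, 0, 0, 0, 1]
    - [-20.1, 14.9, 0, 0, 0, 0, 1]
    - [-20.1, 14.9, 0, 0, 0, 0, 1]
    - [-20.1, 14.9, 0, 0, 0, 0, 1]
    - [-20.1, 14.9, 0, 0, 0, 0, 1]
    - [-20.1, 14.9, 0, 0, 0, 0, 1]
    - [-20.1, 14.9, 0, 0, 0, 0, 1]
    - [-20.1, 14.9, 0, 0, 0, 0, 1]
    - [-20.1, 14.9, 0, 0, 0, 0, 1]
    - [-20.1, 14.9, 0, 0, 0, 0, 1]

```text
time_s: 2.68
tcp_pos: [0.4827, 0.1353, 0.2224]
tool_rot: [-3.141, 0.0, 1.495]
contact_force: [0.4, 0.9, 0.4]
opening: 0.0876
finger_force: 0.0
```

>>> arm_command:
  deltas:
    - [0, 0, 13, 0, 0, 0, 1]
    - [0, 0, 13, 0, 0, 0, 1]
    - [0, 0, 13, 0, 0, 0, 1]
    - [0, 0, 13, 0, 0, 0, 1]
    - [0, 0, 13, 0, 0, 0, 1]
    - [0, 0, 13, 0, 0, 0, 1]
    - [0, 0, 13, 0, 0, 0, 1]
    - [0, 0, 0, 0, 0, 0, 1]
    - [0, 0, 0, 0, 0, 0, -1]
    - [0, 0, 0, 0, 0, 0, -1]
    - [0, 0, 0, 0, 0, 0, -1]
    - [0, 0, 0, 0, 0, 0, -1]
    - [0, 0, 0, 0, 0, 0, -1]
    - [0, 0, 0, 0, 0, 0, -1]
    - [0, 0, 0, 0, 0, 0, -1]
    - [0, 0, 0, 0, 0, 0, -1]
    - [0, 0, 0, 0, 0, 0, -1]
    - [0, 0, 0, 0, 0, 0, -1]
  grip_force: 30

```text
time_s: 4.18
tcp_pos: [0.4825, 0.1365, 0.1317]
tool_rot: [-3.142, 0.0, 1.495]
contact_force: [0.3, 0.6, -0.4]
opening: 0.025
finger_force: 0.0
```

>>> arm_command:
  deltas:
    - [0, 0, 0, 0, 0, 0, -1]
    - [0, 0, 0, 0, 0, 0, -1]
    - [0, 0, 0, 0, 0, 0, -1]
    - [0, 0, 0, 0, 0, 0, -1]
    - [0, 0, 0, 0, 0, 0, -1]
    - [0, 0, 0, 0, 0, 0, -1]

```text
time_s: 4.68
tcp_pos: [0.4825, 0.1365, 0.1316]
tool_rot: [-3.142, 0.0, 1.495]
contact_force: [-0.3, -0.0, -0.0]
opening: 0.0097
finger_force: 30.0
```

>>> arm_command:
  deltas:
    - [0, 0, -6, 0, 0, 0, -1]
    - [0, 0, -9, 0, 0, 0, -1]
    - [0, 0, -9, 0, 0, 0, -1]
    - [0, 0, -9, 0, 0, 0, -1]
    - [0, 0, -9, 0, 0, 0, -1]
    - [0, 0, -9, 0, 0, 0, -1]
    - [0, 0, -9, 0, 0, 0, -1]
    - [0, 0, -9, 0, 0, 0, -1]
    - [0, 0, -9, 0, 0, 0, -1]
    - [0, 0, -9, 0, 0, 0, -1]
    - [0, 0, -9, 0, 0, 0, -1]
    - [0, 0, -9, 0, 0, 0, -1]
    - [0, 0, -3, 0, 0, 0, -1]
    - [-15, 0, 0, 0, 0, 0, -1]
    - [-20, 0, 0, 0, 0, 0, -1]
    - [-15, 0, 0, 0, 0, 0, -1]
    - [0, 0, 0, 0, 0, -6.2, -1]
    - [0, 0, 0, 0, 0, -6.2, -1]
    - [0, 0, 0, 0, 0, -6.2, -1]
    - [0, 0, 0, 0, 0, 0, -1]

```text
time_s: 6.35
tcp_pos: [0.4786, 0.0864, 0.2396]
tool_rot: [-3.141, -0.0, 1.823]
contact_force: [0.5, 0.9, -0.1]
opening: 0.0098
finger_force: 30.0
```

```bash
python3 - <<'E'
from h import *
np.set_printoptions(precision=4,suppress=True)
s=read_state(); t=s['tcp_pos']; yaw=s['tool_rot'][2]; print(t,s['tool_rot'],s['opening'])
im=get_image("side"); cv2.imwrite("pics/s1.png",im[:,:,::-1])
e=proj('side',t+[0,0,.0187-.006-.043]); print("eye expected",e)
# 30 mm before ball, outside
d=np.array([np.cos(np.radians(14.27)),np.sin(np.radians(14.27))])
P=np.array([.5048,-.0301])-.03*d
w=P-t[:2]; print("pre",P,"tool dx,dy mm",1000*(w@[np.cos(yaw),np.sin(yaw)]),1000*(w@[np.sin(yaw),-np.cos(yaw)]))
x,y=map(int,e); cv2.imwrite("pics/s1c.png",cv2.resize(im[y-60:y+60,x-60:x+100,::-1],None,fx=5,fy=5,interpolation=cv2.INTER_CUBIC)); print(x-60,y-60)
E
```

```text
[0.4786 0.0864 0.2396] [-3.1411 -0.      1.8232] 0.009812554169094411
eye expected [256.457  194.3187]
pre [ 0.4757 -0.0375] tool dx,dy mm -119.29703654575589 -33.715167644606126
196 134
```

View pics/s1c.png

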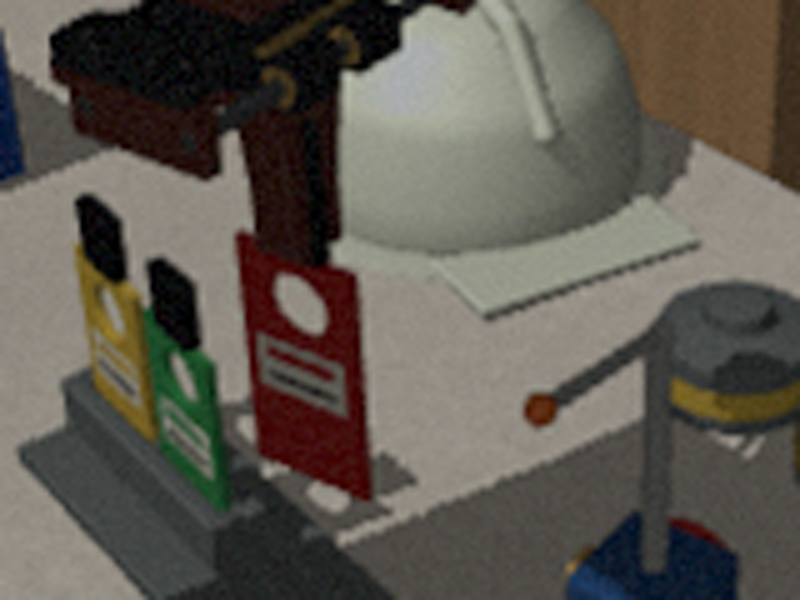

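The eye appears at (256.2,194.6), matching the expected (256.5,194.3). The tag hangs upright and turned in the grip, and the other two tags are undisturbed.

>>> arm_command:
  deltas:
    - [-5, -5, 0, 0, 0, 0, -1]
    - [-10, -6, 0, 0, 0, 0, -1]
    - [-13, -6, 0, 0, 0, 0, -1]
    - [-13, -6, 0, 0, 0, 0, -1]
    - [-13, -6, 0, 0, 0, 0, -1]
    - [-13, -5, 0, 0, 0, 0, -1]
    - [-13, 0, 1, 0, 0, 0, -1]
    - [-13, 0, 1, 0, 0, 0, -1]
    - [-13, 0, 1, 0, 0, 0, -1]
    - [-9, 0, 0, 0, 0, 0, -1]
    - [-4, 0, 0, 0, 0, 0, -1]
    - [0, 0, 0, 0, 0, 0, -1]
    - [0, 0, 0, 0, 0, 0, -1]

```text
time_s: 7.48
tcp_pos: [0.4748, -0.0371, 0.2366]
tool_rot: [-3.141, -0.0, 1.819]
contact_force: [-0.4, 0.1, -1.6]
opening: 0.0098
finger_force: 30.0
```

```bash
python3 - <<'E'
from h import *
np.set_printoptions(precision=4,suppress=True)
s=read_state(); t=s['tcp_pos']; yaw=s['tool_rot'][2]; print(t,s['tool_rot'],s['opening'])
im=get_image("side"); e=proj('side',t+[0,0,.0187-.006-.043]); print("eye expected",e)
w=np.array([.5048,-.0301])-t[:2]; print("to ball tool dx,dy",1000*(w@[np.cos(yaw),np.sin(yaw)]),1000*(w@[np.sin(yaw),-np.cos(yaw)]),"eye z",t[2]-.0303)
x,y=map(int,e); cv2.imwrite("pics/s2c.png",cv2.resize(im[y-60:y+60,x-60:x+100,::-1],None,fx=5,fy=5,interpolation=cv2.INTER_CUBIC)); print(x-60,y-60)
E
```

```text
[ 0.4748 -0.0371  0.2366] [-3.1413 -0.0003  1.8188] 0.009766576638600187
eye expected [294.2142 223.6691]
to ball tool dx,dy -0.5728365974025633 30.793817364510666 eye z 0.20634771547703645
234 163
```

View pics/s2c.png

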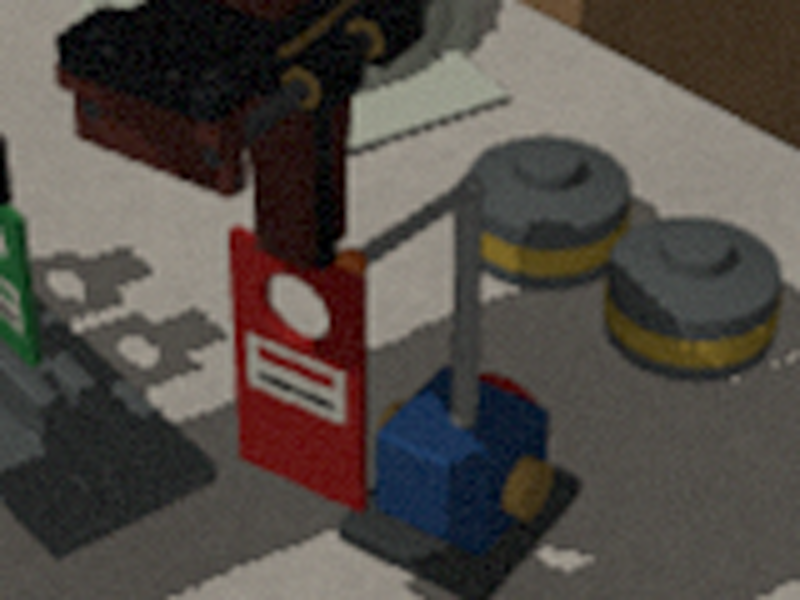

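>>> arm_command:
  deltas:
    - [-0.5, 4, 0, 0, 0, 0, -1]
    - [0, 5, 0, 0, 0, 0, -1]
    - [0, 5, 0, 0, 0, 0, -1]
    - [0, 5, 0, 0, 0, 0, -1]
    - [0, 6, 0, 0, 0, 0, -1]
    - [0, 6, 0, 0, 0, 0, -1]
    - [0, 6, 1, 0, 0, 0, -1]
    - [0, 6, 1, 0, 0, 0, -1]
    - [0, 6, 1, 0, 0, 0, -1]
    - [0, 6, 1, 0, 0, 0, -1]
    - [0, 6, 1, 0, 0, 0, -1]
    - [0, 6, 1, 0, 0, 0, -1]
    - [0, 5, 1, 0, 0, 0, -1]
    - [0, 3, 1, 0, 0, 0, -1]
    - [0, 0, 0, 0, 0, 0, -1]
    - [0, 0, 0, 0, 0, 0, -1]

```text
time_s: 8.87
tcp_pos: [0.5478, -0.019, 0.2285]
tool_rot: [-3.141, -0.0, 1.82]
contact_force: [-0.7, -0.1, -1.3]
opening: 0.0099
finger_force: 30.0
```

```bash
python3 - <<'E'
from h import *
np.set_printoptions(precision=4,suppress=True)
s=read_state(); t=s['tcp_pos']; print(t,s['tool_rot'],s['opening'],s['contact_force'])
im=get_image("side"); e=proj('side',t+[0,0,.0187-.006-.043]); print("eye expected",e)
d=np.array([np.cos(np.radians(14.27)),np.sin(np.radians(14.27))])
w=t[:2]-np.array([.5048,-.0301]); print("along from ball",w@d, "eye minus peg axis z", t[2]-.0303-(.206-(w@d)*np.tan(np.radians(10))))
x,y=map(int,e); cv2.imwrite("pics/s3c.png",cv2.resize(im[y-60:y+60,x-80:x+80,::-1],None,fx=5,fy=5,interpolation=cv2.INTER_CUBIC)); print(x-80,y-60)
E
```

```text
[ 0.5478 -0.019   0.2285] [-3.141  -0.0001  1.82  ] 0.009863200735654111 [-0.6804 -0.1225 -1.2612]
eye expected [315.9555 207.6346]
along from ball 0.04441558138026954 eye minus peg axis z 2.3133546748793643e-05
235 147
```

View pics/s3c.png

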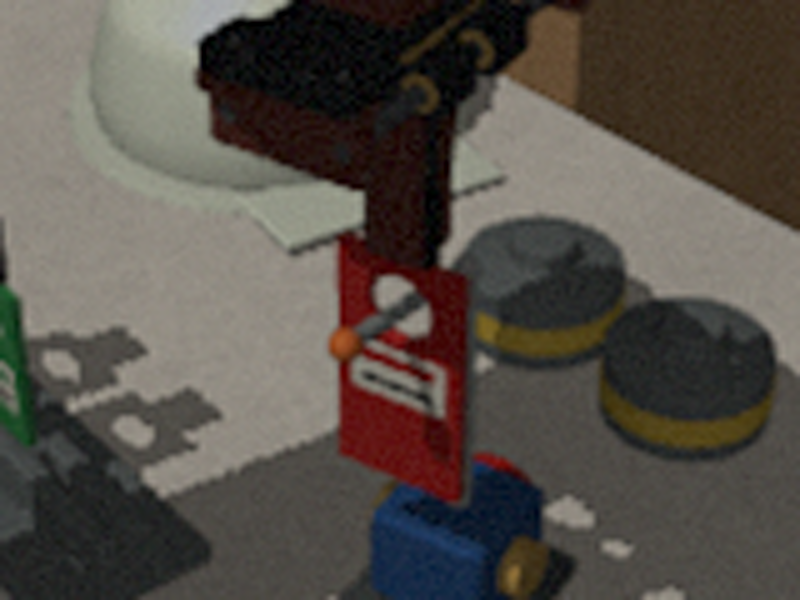

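The peg passes through the eye, with the orange ball in front of the plate at (304,216). Next I lower the tag onto the peg.

>>> arm_command:
  deltas:
    - [0, 0, 2, 0, 0, 0, -1]
    - [0, 0, 3, 0, 0, 0, -1]
    - [0, 0, 3, 0, 0, 0, -1]
    - [0, 0, 2, 0, 0, 0, -1]
    - [0, 0, 0, 0, 0, 0, -1]
    - [0, 0, 0, 0, 0, 0, -1]

```text
time_s: 9.42
tcp_pos: [0.5477, -0.0191, 0.2185]
tool_rot: [-3.141, -0.0, 1.82]
contact_force: [0.9, -0.6, -0.1]
opening: 0.0099
finger_force: 30.0
```

>>> arm_command:
  deltas:
    - [0, 0, 0.7, 0, 0, 0, -1]
    - [0, 0, 0, 0, 0, 0, -0.7]
    - [0, 0, 0, 0, 0, 0, -0.6]
    - [0, 0, 0, 0, 0, 0, -0.5]
    - [0, 0, 0, 0, 0, 0, -0.4]
    - [0, 0, 0, 0, 0, 0, -0.35]
    - [0, 0, 0, 0, 0, 0, -0.35]
    - [0, 0, 0, 0, 0, 0, -0.35]
    - [0, 0, 0, 0, 0, 0, -0.35]
    - [0, 0, 0, 0, 0, 0, -0.35]

```text
time_s: 10.25
tcp_pos: [0.5479, -0.0191, 0.2179]
tool_rot: [-3.142, 0.0, 1.82]
contact_force: [0.9, -0.4, 0.2]
opening: 0.0287
finger_force: 0.0
```

```bash
python3 - <<'E'
from h import *
s=read_state(); t=s['tcp_pos']; print(t,s['opening'],s['contact_force'])
im=get_image("side"); cv2.imwrite("pics/s4c.png",cv2.resize(im[147:267,235:395,::-1],None,fx=5,fy=5,interpolation=cv2.INTER_CUBIC))
E
```

```text
[ 0.5479093  -0.01907546  0.21794732] 0.028664398416208697 [ 0.88326518 -0.38205237  0.17929469]
```

View pics/s4c.png

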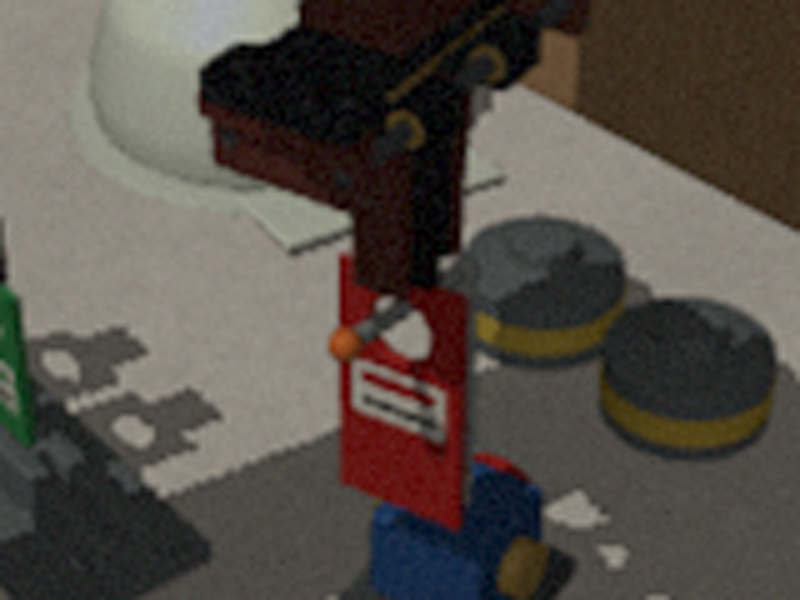

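The tag hangs on the peg by its eye and the fingers are open around the grip block at about (316,200). I withdraw straight up, then head for the paddle.

>>> arm_command:
  deltas:
    - [0, 0, -4, 0, 0, 0, -0.35]
    - [0, 0, -6, 0, 0, 0, -0.35]
    - [0, 0, -8, 0, 0, 0, -0.35]
    - [0, 0, -8, 0, 0, 0, -0.35]
    - [0, 0, -8, 0, 0, 0, -0.35]
    - [0, 0, -8, 0, 0, 0, -0.35]
    - [0, 0, -8, 0, 0, 0, -0.35]
    - [0, 0, -10, 0, 0, 0, -0.35]
    - [0, 0, -10, 0, 0, 0, -0.35]
    - [0, 0, -10, 0, 0, 0, -0.35]
    - [0, 0, -10, 0, 0, 0, -0.35]
    - [0, 0, -10, 0, 0, 0, -0.35]
    - [0, 0, 0, 0, 0, 7, -1]
    - [0, 0, 0, 0, 0, 7, -1]
    - [0, 0, 0, 0, 0, 7, -1]
    - [0, 0, 0, 0, 0, 7, -1]
    - [0, 0, 0, 0, 0, 0, -1]

```text
time_s: 11.72
tcp_pos: [0.548, -0.0191, 0.3185]
tool_rot: [3.141, 0.0, 1.327]
contact_force: [-0.2, -0.1, 0.4]
opening: 0.001
finger_force: 0.0
```

```bash
python3 - <<'E'
from h import *
np.set_printoptions(precision=4,suppress=True)
s=read_state(); t=s['tcp_pos']; yaw=s['tool_rot'][2]; print(t,s['tool_rot'],s['opening'],s['joints'])
w=np.array([.481,-.314])-t[:2]; print("tool dx,dy",1000*(w@[np.cos(yaw),np.sin(yaw)]),1000*(w@[np.sin(yaw),-np.cos(yaw)]))
a=get_image("side")[147:267,235:395,::-1]; b=get_image("top")[150:270,260:420,::-1]
cv2.imwrite("pics/s5.png",cv2.resize(np.vstack([a,b]),None,fx=2.5,fy=2.5,interpolation=cv2.INTER_CUBIC))
E
```

```text
[ 0.548  -0.0191  0.3185] [3.1413 0.0001 1.3268] 0.0009602202933925436 [-0.1607  0.2098  1.4835 -0.0001  1.4481  0.0833]
tool dx,dy -302.3646955886934 6.219016381479249
```

View pics/s5.png

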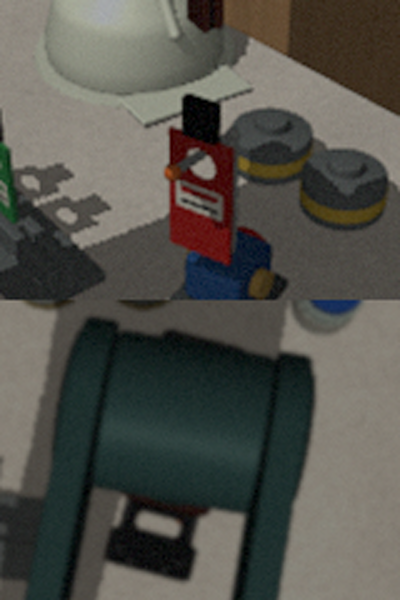

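The tag hangs free on the peg (grip block at about (316,194), ball at (304,216)). Now moving to above the paddle.

>>> arm_command:
  deltas:
    - [-10, 0.4, 0, 0, 0, 0, -1]
    - [-18, 0.4, 0, 0, 0, 0, -1]
    - [-20, 0.4, 0, 0, 0, 0, -1]
    - [-20, 0.4, 0, 0, 0, 0, -1]
    - [-20, 0.4, 0, 0, 0, 0, -1]
    - [-20, 0.4, 0, 0, 0, 0, -1]
    - [-20, 0.4, 0, 0, 0, 0, -1]
    - [-20, 0.4, 0, 0, 0, 0, -1]
    - [-20, 0.4, 0, 0, 0, 0, -1]
    - [-20, 0.4, 0, 0, 0, 0, -1]
    - [-20, 0.4, 0, 0, 0, 0, -1]
    - [-20, 0.4, 0, 0, 0, 0, -1]
    - [-20, 0.4, 0, 0, 0, 0, -1]
    - [-20, 0.4, 0, 0, 0, 0, -1]
    - [-20, 0.4, 0, 0, 0, 0, -1]
    - [-10, 0.2, 0, 0, 0, 0, -1]
    - [-4.4, 0, 0, 0, 0, 0, -1]
    - [0, 0, 0, 0, 0, 0, -1]

```text
time_s: 13.32
tcp_pos: [0.4817, -0.3151, 0.3179]
tool_rot: [-3.141, -0.0, 1.331]
contact_force: [0.1, 0.0, -0.0]
opening: 0.0003
finger_force: 0.0
```

>>> arm_command:
  deltas:
    - [0, 0, 6, 0, 0, 0, -1]
    - [0, 0, 12, 0, 0, 0, -1]
    - [0, 0, 15, 0, 0, 0, -1]
    - [0, 0, 20, 0, 0, 0, -1]
    - [0, 0, 20, 0, 0, 0, -1]
    - [0, 0, 20, 0, 0, 0, -1]
    - [0, 0, 20, 0, 0, 0, -1]
    - [0, 0, 20, 0, 0, 0, -1]
    - [0, 0, 12, 0, 0, 0, -1]
    - [0, 0, 8, 0, 0, 0, -1]
    - [0, 0, 4, 0, 0, 0, -1]
    - [0, 0, 0, 0, 0, 0, -1]

```text
time_s: 14.32
tcp_pos: [0.482, -0.3134, 0.1603]
tool_rot: [-3.14, -0.001, 1.332]
contact_force: [0.0, 0.1, -0.1]
opening: 0.0005
finger_force: 0.0
```

>>> arm_command:
  deltas:
    - [0, 0, 5, 0, 0, 0, -1]
    - [0, 0, 5, 0, 0, 0, -1]
    - [0, 0, 5, 0, 0, 0, -1]
    - [0, 0, 4, 0, 0, 0, -1]
    - [0, 0, 4, 0, 0, 0, -1]
    - [0, 0, 4, 0, 0, 0, -1]
    - [0, 0, 4, 0, 0, 0, -1]
    - [0, 0, 4, 0, 0, 0, -1]
    - [0, 0, 4, 0, 0, 0, -1]
    - [0, 0, 3, 0, 0, 0, -1]
    - [0, 0, 2, 0, 0, 0, -1]
    - [0, 0, 1, 0, 0, 0, -1]
    - [0, 0, 0, 0, 0, 0, -1]
    - [0, 0, 0, 0, 0, 0, -1]

```text
time_s: 15.48
tcp_pos: [0.4808, -0.314, 0.1157]
tool_rot: [-3.139, -0.0, 1.331]
contact_force: [-5.6, 1.3, 6.6]
opening: 0.0005
finger_force: 3.1
```

```bash
python3 - <<'E'
from h import *
np.set_printoptions(precision=4,suppress=True)
for i in range(3):
    im=get_image("side"); s=read_state(); print(s['time_s'],s['tcp_pos'],s['contact_force'])
for nm,lo,hi in(("red",(0,150,60),(12,255,255)),("green",(45,100,40),(85,255,255))):
    print(nm,[c for c in comps(im,lo,hi) if c[0][0]>380])
a=cv2.resize(im[240:380,370:530,::-1],None,fx=5,fy=4,interpolation=cv2.INTER_CUBIC)[:600]; cv2.imwrite("pics/s6.png",a)
E
```

```text
15.5333 [ 0.4808 -0.314   0.1158] [-5.118   0.3675  6.5783]
15.5833 [ 0.4808 -0.314   0.1158] [-3.8802  1.118   6.8345]
15.6333 [ 0.4808 -0.314   0.1158] [-4.82    0.0727  5.8041]
red [([388.5, 266.5], [388, 263, 2, 8, 8]), ([392.3, 268.9], [391, 268, 4, 3, 7]), ([401.3, 280.2], [398, 279, 8, 4, 13]), ([391.9, 283.6], [391, 281, 3, 5, 8]), ([396.0, 285.5], [394, 283, 5, 5, 8]), ([401.3, 290.5], [394, 285, 15, 12, 30]), ([399.1, 301.0], [397, 299, 5, 6, 8]), ([476.3, 311.6], [462, 304, 31, 16, 95]), ([405.8, 346.9], [388, 333, 38, 27, 351])]
green [([480.5, 299.1], [475, 293, 12, 12, 57]), ([496.8, 313.8], [491, 307, 13, 14, 65])]
```

View pics/s6.png

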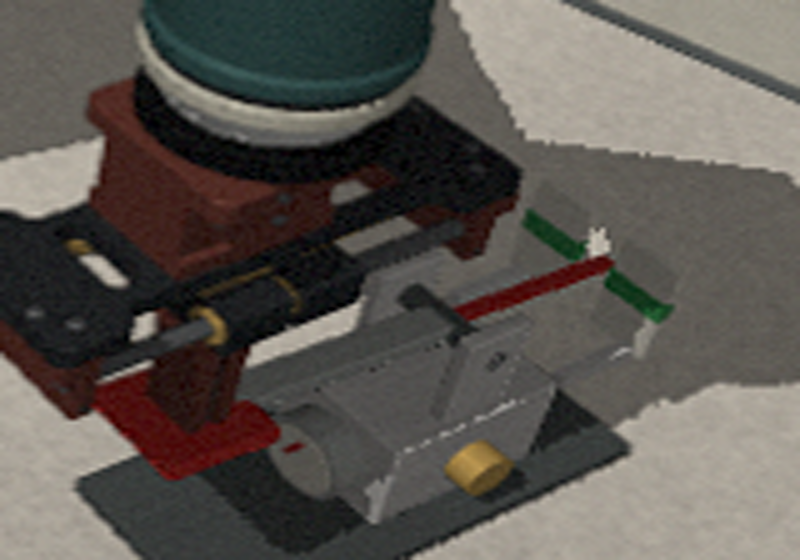

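The pointer tip at about (490,306) sits between the two green bands, whose midpoint is (489,306). I press 1 mm further and hold.

>>> arm_command:
  deltas:
    - [0, 0, 1, 0, 0, 0, -1]
    - [0, 0, 0, 0, 0, 0, -1]
    - [0, 0, 0, 0, 0, 0, -1]
    - [0, 0, 0, 0, 0, 0, -1]
    - [0, 0, 0, 0, 0, 0, -1]
    - [0, 0, 0, 0, 0, 0, -1]
    - [0, 0, 0, 0, 0, 0, -1]
    - [0, 0, 0, 0, 0, 0, -1]
    - [0, 0, 0, 0, 0, 0, -1]
    - [0, 0, 0, 0, 0, 0, -1]
    - [0, 0, 0, 0, 0, 0, -1]
    - [0, 0, 0, 0, 0, 0, -1]
    - [0, 0, 0, 0, 0, 0, -1]
    - [0, 0, 0, 0, 0, 0, -1]
    - [0, 0, 0, 0, 0, 0, -1]
    - [0, 0, 0, 0, 0, 0, -1]
    - [0, 0, 0, 0, 0, 0, -1]
    - [0, 0, 0, 0, 0, 0, -1]
    - [0, 0, 0, 0, 0, 0, -1]
    - [0, 0, 0, 0, 0, 0, -1]

```text
time_s: 17.3
tcp_pos: [0.4809, -0.314, 0.1149]
tool_rot: [-3.139, -0.0, 1.331]
contact_force: [-5.5, 0.5, 6.8]
opening: 0.0007
finger_force: 3.2
```

>>> arm_command:
  deltas:
    - [0, 0, 0, 0, 0, 0, -1]
    - [0, 0, 0, 0, 0, 0, -1]
    - [0, 0, 0, 0, 0, 0, -1]
    - [0, 0, 0, 0, 0, 0, -1]
    - [0, 0, 0, 0, 0, 0, -1]
    - [0, 0, 0, 0, 0, 0, -1]
    - [0, 0, 0, 0, 0, 0, -1]
    - [0, 0, 0, 0, 0, 0, -1]
    - [0, 0, 0, 0, 0, 0, -1]
    - [0, 0, 0, 0, 0, 0, -1]
    - [0, 0, 0, 0, 0, 0, -1]
    - [0, 0, 0, 0, 0, 0, -1]
    - [0, 0, 0, 0, 0, 0, -1]
    - [0, 0, 0, 0, 0, 0, -1]
    - [0, 0, 0, 0, 0, 0, -1]
    - [0, 0, 0, 0, 0, 0, -1]
    - [0, 0, 0, 0, 0, 0, -1]
    - [0, 0, 0, 0, 0, 0, -1]
    - [0, 0, 0, 0, 0, 0, -1]
    - [0, 0, 0, 0, 0, 0, -1]

```text
time_s: 18.97
tcp_pos: [0.4809, -0.3139, 0.1148]
tool_rot: [-3.139, -0.0, 1.331]
contact_force: [-4.8, 1.9, 6.6]
opening: 0.0006
finger_force: 3.2
```

>>> arm_command:
  deltas:
    - [0, 0, 0, 0, 0, 0, -1]
    - [0, 0, 0, 0, 0, 0, -1]
    - [0, 0, 0, 0, 0, 0, -1]
    - [0, 0, 0, 0, 0, 0, -1]
    - [0, 0, 0, 0, 0, 0, -1]
    - [0, 0, 0, 0, 0, 0, -1]
    - [0, 0, 0, 0, 0, 0, -1]
    - [0, 0, 0, 0, 0, 0, -1]
    - [0, 0, 0, 0, 0, 0, -1]
    - [0, 0, 0, 0, 0, 0, -1]

```text
time_s: 19.8
tcp_pos: [0.4809, -0.314, 0.1148]
tool_rot: [-3.139, -0.0, 1.331]
contact_force: [-4.5, 0.8, 6.5]
opening: 0.0003
finger_force: 3.2
```

```bash
python3 - <<'E'
from h import *
im=get_image("side"); s=read_state(); print(s['time_s'],s['tcp_pos'],s['contact_force'])
for nm,lo,hi in(("red",(0,150,60),(12,255,255)),("green",(45,100,40),(85,255,255))):
    print(nm,[c for c in comps(im,lo,hi,20)])
hsv=cv2.cvtColor(im,cv2.COLOR_RGB2HSV); m=cv2.inRange(hsv,(0,120,50),(12,255,255)); 
ys,xs=np.nonzero(m[295:325,460:500]); k=np.polyfit(xs+460,ys+295,1); print("pointer y at 488.6:",np.polyval(k,488.6),"band mid 306.5, end col",xs.max()+460)
E
```

```text
19.85 [ 0.48090659 -0.31398595  0.11487211] [-4.15139374  1.16776803  7.01433245]
red [([315.1, 226.7], [301, 199, 27, 53, 607]), ([395.4, 285.5], [390, 280, 13, 11, 37]), ([477.1, 311.0], [461, 304, 32, 16, 103]), ([405.7, 347.4], [388, 333, 38, 27, 351])]
green [([233.5, 215.8], [225, 196, 17, 40, 234]), ([480.5, 299.1], [475, 293, 12, 12, 57]), ([496.8, 313.8], [491, 307, 13, 14, 66])]
pointer y at 488.6: 306.15476504953006 band mid 306.5, end col 492
```

```bash
python3 -c "from cell import *; print(sign_off())"
```

```text
the job is handed in; nothing more can be done
None
```

The red tag hangs free by its eye on the valve's peg, and the bleed lever was held near half-way, its pointer in the green band, for over four seconds and still held at hand-in (about 20 s in).

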